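# Switch on the inspection microscope

## Task

Switch on the inspection microscope in its proper order by pressing three latching keys with the fingertips, gently and well down so that each stays down: first the long bar key on the oblong mains box, then the key on the round lamp control, and last the square key on the camera box. Leave the small round keys on the mains box and the camera box up. Only press: do not lift, tip or shove the boxes, and do not disturb the other things on the bench.

Things in the scene. Friction and masses are not known exactly. Their poses are not given: they have to be found in the camera images.
- mains_box: oblong mains box, 80 (x) x 150 (y) x 40 tall, 0.9 kg or so, loose on the bench; origin at the centre of its underside, z up. On its top stand three black rubber-capped keys in a row along y: a long bar key in the middle and a small round key at 54 mm on either side
- bar_key_top (a point): centre of the top face of the long bar key (18 x 44, long way along the box's y), on the middle of the mains box; 16 above the box's top (56 above the bench) while up; moves down with the key; axes as the box's
- bar_key (a joint): the long bar key. It latches, staying wherever it is pushed: joint value in m, 0 = up, 0.006 = fully down, pressed from 0.0035. Its springy rubber cap (1.3 N/mm, up to 8 mm) gives first: the cap squashes about 2.3 mm, then the key slides down its 6 mm at about 3 N, then the cap squashes further at 1.3 N/mm against the stop and springs back when released. A press that ends at 4.5 to 7 N is right.
- outlet_key_left (a joint): small round key (18 across, 16 high) on the mains box, at y = +54 of its origin; same travel and stiffness as the bar key; to be left up
- outlet_key_right (a joint): small round key (18 across, 16 high) on the mains box, at y = -54 of its origin; same travel and stiffness as the bar key; to be left up
- lamp_puck: round lamp control, 92 across, 50 tall, about 0.8 kg, loose; origin at the centre of its underside, z up; one black rubber-capped round key in the middle of its top
- round_key_top (a point): centre of the top face of the lamp control's round key (26 across), 16 above its top (66 above the bench) while up; moves down with the key
- round_key (a joint): the lamp control's round key. It latches, staying wherever it is pushed: joint value in m, 0 = up, 0.006 = fully down, pressed from 0.0035. Its springy rubber cap (1.3 N/mm, up to 8 mm) gives first: the cap squashes about 2.3 mm, then the key slides down its 6 mm at about 3 N, then the cap squashes further at 1.3 N/mm against the stop and springs back when released. A press that ends at 4.5 to 7 N is right.
- camera_box: square camera box, 96 x 96 x 60 tall, about 0.9 kg, loose; origin at the centre of its underside, z up. On its top two black rubber-capped keys: a square one at y = +22 and a small round one at y = -30
- square_key_top (a point): centre of the top face of the camera box's square key (22 x 22), 16 above the box's top (76 above the bench) while up; moves down with the key
- square_key (a joint): the camera box's square key. It latches, staying wherever it is pushed: joint value in m, 0 = up, 0.006 = fully down, pressed from 0.0035. Its springy rubber cap (1.3 N/mm, up to 8 mm) gives first: the cap squashes about 2.3 mm, then the key slides down its 6 mm at about 3 N, then the cap squashes further at 1.3 N/mm against the stop and springs back when released. A press that ends at 4.5 to 7 N is right.
- freeze_key (a joint): small round key (18 across, 16 high) on the camera box, at y = -30 of its origin; same travel and stiffness as the square key; to be left up
- oil_bottle: bystander: small black oil bottle with cap, 26 across, 66 tall, standing (mm); loose, origin at its underside
- pliers: bystander: orange-handled pliers lying flat along their x (jaws to +x), about 140 x 45 x 12 (mm); loose, origin at its underside
- screwdriver: bystander: screwdriver 150 long, lying along its x (mm); loose, origin at its underside
- loupe: bystander: black eyepiece loupe, 38 across, 34 tall, standing (mm); loose, origin at its underside
- parts_tray: bystander: grey divided component tray, 80 x 200 x 35 (mm); loose, origin at its underside
- flux_jar: bystander: amber jar with white lid, 48 across, 55 tall (mm); loose, origin at its underside
Not all that is in view belongs to the job. What is shaped like the mains_box but blue or purple is not meant.

How it is judged:
By the outcome, as a careful person would: the job done as asked, in the order asked, and still so for the second after the job is handed in, with the robot touching nothing.
It also fails if it takes over 48 s, if anything falls off the work surface, if the arm or the gripper's body presses on something with over 40 N, if the wrist force passes 120 N, or if a joint passes its speed limit or range.

## Robot

A 7-joint arm with a two-finger parallel gripper is mounted at the origin on the work surface. World frame = base frame: x ahead of the robot, y to its left, z up, the work surface at z = 0. Lengths are in m, angles in rad, forces in N, time in s.
With the tool pointing down it reaches from about 0.425 to 0.875 m from the base axis. Payload 9.9 kg.
Tool frame: the origin (TCP) lies midway between the tips of the shut fingers; the grasp point (between the pads) lies 19 mm behind it; z points along the fingers, y is the direction in which the jaws open and shut (so a half turn about z gives the same grasp; the last joint's range is limited). The gripper opens to 85 mm and grips with 20 to 120 N. Pads are 22 mm wide; open, the fingers measure 114 mm over their backs; the gripper's body (76 mm by 85 mm) begins 54 mm behind the grasp point. The pads swing forward as they close: fully open they stand 13 mm farther back than shut.
Start: joints at [-1.417, 0.576, 0.025, 1.437, -0.015, 1.129, -0.057], TCP at [0.159, 0.656, 0.231] pointing down, gripper open.
Joint ranges: [-2.76, 2.76], [-0.34, 2.15], [-1.52, 1.57], [0.19, 2.46], [-1.09, 4.23], [0.17, 1.99], [-2.82, 2.82]. Speed limits (rad/s): [2.22, 2.22, 3.01, 3.01, 3.14, 3.14, 3.14].

## Interface

Orientations are given as a unit quaternion [w, x, y, z].
In Python, from workcell import ctrl, imaging gives the robot as it stands.
- The arm moves only by the tool play_rows, never from a script. Its argument "plan" is a list that holds one entry, the list of rows, each a list of 5 numbers: the shift along the tool's x, y, z in m, then the turn about the tool's z in degrees, then the finger opening in m, from 0 to 0.0854. A call has 1 to 8 rows; each row shifts and turns the commanded pose from where the row before left it, along the tool's axes as they then stand; what a row does not reach is not made up. A row lasts 1/12 s, in which the tool goes at most 41.7 mm and 7.16 degrees, less where a joint would pass 70% of its speed; a pose out of reach is approached as far as the arm can. A call with a gripper value outside its range is refused whole. The fingers move at their own pace and stop on an object; "force" is the grip in N (left out, the last holds). Time passes only in rows, so rows that do not move let the fingers close. It gives the time, the measured TCP pose, the force and the opening at its end, in the units of the state.
- ctrl.get_state(): the state, without advancing time (a new reading comes with each control period).
- imaging.capture(name): name is "scene" or "top"; returns the picture (420x560x3 uint8, red, green, blue); there is no depth.
- imaging.camera_params(name): a dict with "mtx" (3x3 intrinsics, pixels), "pose" (4x4, takes a point from camera to world coordinates). Camera axes: x right, y up, looking along -z (the intrinsics and any distortion apply to the point x, -y, -z); pixel columns grow to the right and rows downward; lengths in m; the calibration is good to about 2 mm. A picture is of the moment at which its call begins. camera_params takes no time and is no camera call.
- ctrl.job_done(): hands the job in, once; it reports no verdict.
Trained networks look in the newest picture that a camera, given by its name, has taken for a name from the list of things; names that differ only in an ending like _2 or _b are one class to them, and where a whole thing is asked for, a point or a joint stands for the part that bears it (a point fixed in the world has none). Each returns a list of dicts, best first, with "conf" (0 to 1); they miss things now and then, are a little off and sometimes report something else, mostly with a low value. They report only what shows in the picture. A call takes as long as a camera call. They do not tell look-alikes from the thing itself.
- imaging.boxes_of(label, camera): "point" ([column, row] in pixels, amid what is visible of it).
- imaging.masks_of(label, camera): "pixels" (420x560 bool, what is visible of it) and "point" ([column, row] in pixels, amid what is visible of it).
The state is a dict: "time": time; "q": joint angles; "dq": joint speeds; "joint_efforts": joint torques, N m; "eef_pos": TCP position; "orientation": TCP orientation; "force": force on the tool from outside, world axes, zero at the start; "torque": the same for the moment, N m; "gripper_width": finger opening in m.
Only numpy, scipy, OpenCV 4.12 (cv2) and the standard library are available. Lean on these libraries where they do the work, as an engineer would, in place of code of your own. Each camera call takes 0.05 s, during which the arm holds its last target.

## Working session

There is one attempt and no reset: what is moved stays moved. The work goes in short steps, Python scripts to look and compute and a tool call to move; the robot and the scene stay as the last step left them, time stands still between calls to the robot, and variables do not carry over. Pictures are saved under pics/ and viewed, and the job is handed in when it is done.

Besides the shell and the picture viewer there is one more tool, called after "Request:" as name([rows], argument=value, ...), one row to a line, values as JSON. play_rows: Moves the arm, as the interface text tells. Its arguments: {"type":"object","properties":{"plan":{"type":"array"},"force":{"type":"number"}},"required":["plan"]}

```bash
ls; mkdir -p pics; python3 - <<'E'
from workcell import ctrl, imaging
import cv2,numpy as np
for n in("scene","top"):
    im=imaging.capture(n); cv2.imwrite(f"pics/{n}0.png",im[:,:,::-1])
    p=imaging.camera_params(n); print(n,np.round(p["mtx"],1).tolist(),np.round(p["pose"],3).tolist(),[k for k in p])
s=ctrl.get_state(); print(s)
E
```

```text
pics
scene [[382.9, 0.0, 286.7], [0.0, 382.9, 217.2], [0.0, 0.0, 1.0]] [[0.795, -0.328, 0.51, 0.96], [0.606, 0.448, -0.657, -0.52], [-0.013, 0.831, 0.555, 0.574], [0.0, 0.0, 0.0, 1.0]] ['mtx', 'pose']
top [[508.1, 0.0, 277.6], [0.0, 508.1, 202.5], [0.0, 0.0, 1.0]] [[0.009, 0.992, -0.126, 0.329], [-1.0, 0.009, -0.003, 0.051], [-0.001, 0.126, 0.992, 1.49], [0.0, 0.0, 0.0, 1.0]] ['mtx', 'pose']
{'time': 0.1, 'q': array([-1.41678765,  0.57646889,  0.02485042,  1.43777897, -0.01500258,
        1.12899297, -0.05651774]), 'dq': array([ 1.40653516e-03, -2.79612767e-03, -8.66491171e-05, -1.84635918e-03,
       -2.14077541e-03,  1.06583888e-03,  2.26687026e-03]), 'joint_efforts': array([ 6.38494006e-03, -7.67317271e+01,  2.25816250e+00, -2.86604136e+01,
        1.59318431e-02,  8.75073660e-03, -2.11958826e-05]), 'eef_pos': array([0.15891466, 0.65563501, 0.23053082]), 'orientation': array([-4.98164091e-05,  1.18618520e-01,  9.92939631e-01, -7.30075076e-04]), 'force': array([-0.79423094,  0.58767896,  0.58038673]), 'torque': array([ 0.0148491 , -0.04098473, -0.04380622]), 'gripper_width': 0.08574597669186322}
```

View pics/scene0.png

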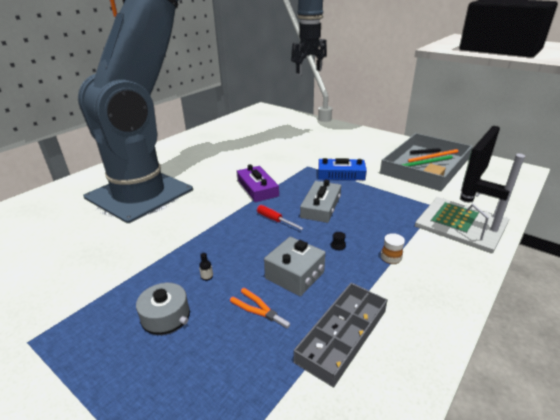

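View pics/top0.png

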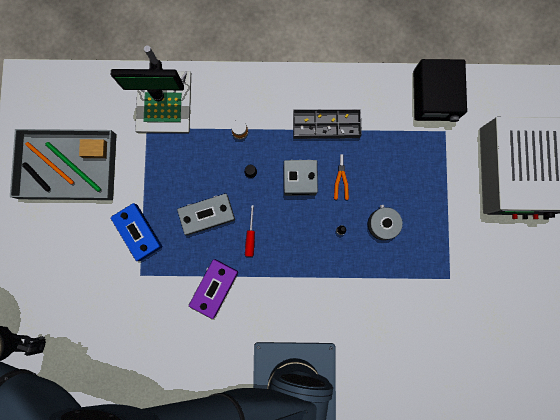

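```bash
cat >h.py <<'E'
from workcell import ctrl, imaging
import cv2,numpy as np
def ray(n,uv):
    p=imaging.camera_params(n);K=p["mtx"];T=p["pose"]
    d=np.linalg.inv(K)@[uv[0],uv[1],1]; d=T[:3,:3]@(d*[1,-1,-1]); return T[:3,3],d
def at(n,uv,z):
    o,d=ray(n,uv); return (o+d*(z-o[2])/d[2])
def proj(n,P):
    p=imaging.camera_params(n);K=p["mtx"];T=p["pose"]
    c=T[:3,:3].T@(np.array(P)-T[:3,3]); c=c*[1,-1,-1]; u=K@c; return u[:2]/u[2]
E
python3 - <<'E'
from h import *
for n in("scene","top"):
    im=imaging.capture(n)
    for l,z in (("bar_key_top",.056),("round_key_top",.066),("square_key_top",.076),("mains_box",.04),("lamp_puck",.05),("camera_box",.06)):
        for r in imaging.masks_of(l,n)[:3]:
            print(n,l,round(r["conf"],2),np.round(r["point"],1),r["pixels"].sum(),np.round(at(n,r["point"],z),3))
im=cv2.imread("pics/top0.png")
a=im[150:250,160:260];b=im[150:250,270:420]
cv2.imwrite("pics/z1.png",cv2.resize(np.hstack([a,b]),None,fx=3.2,fy=3.2,interpolation=cv2.INTER_CUBIC))
im=cv2.imread("pics/scene0.png")
cv2.imwrite("pics/z2.png",cv2.resize(im[160:340,120:360],None,fx=3.2,fy=3.2,interpolation=cv2.INTER_CUBIC))
E
```

```text
scene bar_key_top 0.66 [323.7 191.9] 70 [0.491 0.248 0.056]
scene bar_key_top 0.62 [255.5 174.3] 74 [0.274 0.218 0.056]
scene bar_key_top 0.55 [343.2 158.5] 105 [0.427 0.461 0.056]
scene round_key_top 0.54 [158.6 298. ] 172 [ 0.466 -0.269  0.066]
scene mains_box 0.87 [341.3 169.3] 1046 [0.445 0.421 0.04 ]
scene mains_box 0.83 [320.4 201.7] 1245 [0.498 0.223 0.04 ]
scene mains_box 0.77 [258.2 183.9] 1117 [0.299 0.2   0.04 ]
scene lamp_puck 0.94 [163.8 312.1] 2322 [ 0.487 -0.277  0.05 ]
scene camera_box 0.86 [292.8 264.4] 2608 [ 0.604 -0.043  0.06 ]
scene camera_box 0.28 [391.6 248.8] 575 [0.743 0.123 0.06 ]
top bar_key_top 0.69 [214. 292.] 79 [0.258 0.229 0.056]
top round_key_top 0.63 [389.6 223.2] 60 [ 0.454 -0.261  0.066]
top round_key_top 0.51 [237.1 127.7] 266 [0.725 0.173 0.066]
top square_key_top 0.55 [290.5 172.1] 64 [0.595 0.019 0.076]
top mains_box 0.84 [136.2 230.3] 1629 [0.429 0.458 0.04 ]
top mains_box 0.74 [211.7 287.2] 1617 [0.27  0.238 0.04 ]
top mains_box 0.63 [205.7 213.8] 1467 [0.478 0.26  0.04 ]
top lamp_puck 0.79 [382.  220.8] 917 [ 0.462 -0.243  0.05 ]
top lamp_puck 0.19 [343.5 229.3] 80 [ 0.437 -0.133  0.05 ]
top camera_box 0.58 [302.2 178.1] 1192 [ 0.581 -0.015  0.06 ]
top camera_box 0.34 [235.3 128.2] 245 [0.726 0.179 0.06 ]
```

View pics/z1.png

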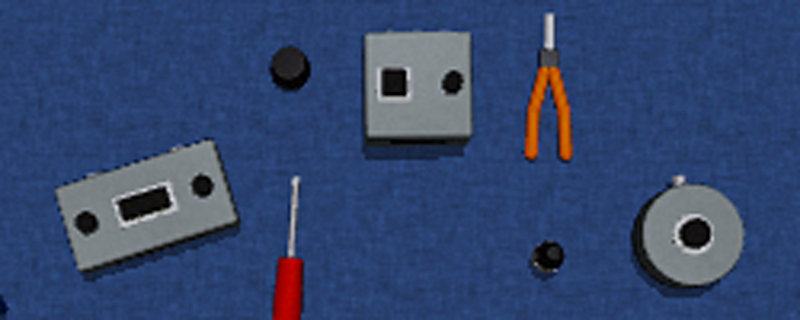

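View pics/z2.png

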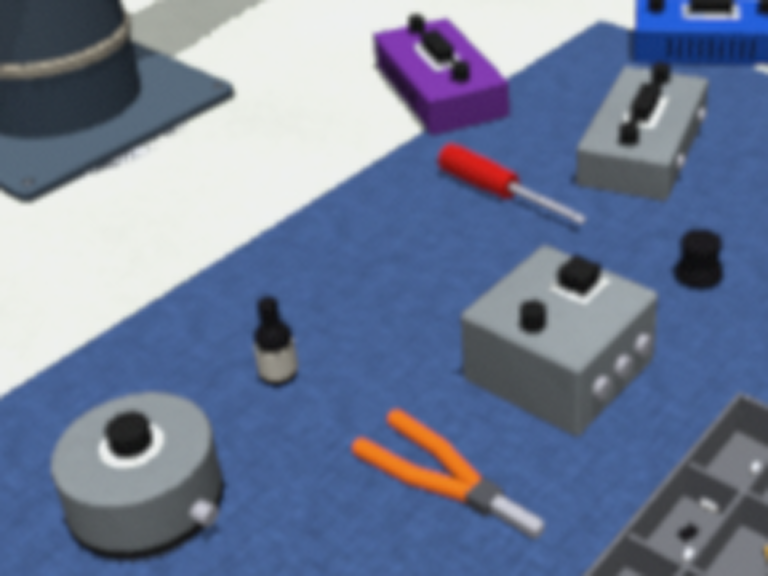

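```bash
python3 - <<'E'
from h import *
im=cv2.imread("pics/top0.png")
w={"mains":(180,195,233,236,.048),"lamp":(372,208,398,234,.058),"cam":(286,164,316,188,.068)}
for k,(x0,y0,x1,y1,z) in w.items():
    g=im[y0:y1,x0:x1].max(2); g=cv2.resize(g,None,fx=4,fy=4,interpolation=cv2.INTER_CUBIC)
    n,l,st,c=cv2.connectedComponentsWithStats((g<75).astype(np.uint8))
    for i in range(1,n):
        if st[i,4]>150:
            uv=(c[i]+.5)/4-.5+[x0,y0]; P=at("top",uv,z)
            print(k,st[i,4]/16,np.round(uv,1),np.round(P,4),"scene px",np.round(proj("scene",P),1))
# scene measured blobs
im=cv2.imread("pics/scene0.png")
for k,(x0,y0,x1,y1,z) in {"mains":(308,176,335,208,.048),"lamp":(148,285,172,310,.058),"cam":(278,236,312,266,.068)}.items():
    g=im[y0:y1,x0:x1].max(2); g=cv2.resize(g,None,fx=4,fy=4,interpolation=cv2.INTER_CUBIC)
    n,l,st,c=cv2.connectedComponentsWithStats((g<70).astype(np.uint8))
    for i in range(1,n):
        if st[i,4]>150:
            uv=(c[i]+.5)/4-.5+[x0,y0]; print("S",k,st[i,4]/16,np.round(uv,1),np.round(at("scene",uv,z),4))
E
```

```text
mains 19.625 [229.7 203.9] [0.5065 0.1913 0.048 ] scene px [316.6 205.3]
mains 36.8125 [222.8 207.6] [0.4955 0.2109 0.048 ] scene px [317.2 200.8]
mains 103.6875 [204.7 213.2] [0.479  0.2622 0.048 ] scene px [322.6 191.1]
mains 39.75 [186.6 219.2] [0.4614 0.3132 0.048 ] scene px [327.1 182.1]
mains 168.4375 [209.9 228. ] [0.4369 0.2463 0.048 ] scene px [306.7 189. ]
lamp 11.5 [373.8 211.9] [ 0.486  -0.2186  0.058 ] scene px [187.8 290. ]
lamp 68.8125 [386.8 222.5] [ 0.4562 -0.2549  0.058 ] scene px [162.2 294.3]
cam 61.375 [292.7 175.4] [0.5873 0.0121 0.068 ] scene px [301.9 244.9]
cam 37.0 [311.  175.4] [ 0.5878 -0.0399  0.068 ] scene px [287.4 257.6]
S mains 127.25 [321.  191.9] [0.478  0.2561 0.048 ]
S lamp 138.875 [159.8 295.3] [ 0.4547 -0.2591  0.058 ]
S cam 97.625 [300.5 245.4] [0.5857 0.0088 0.068 ]
S cam 59.0625 [286.  258.6] [ 0.5875 -0.0442  0.068 ]
```

Request:
play_rows([
  [[-0.025,-0.019,0,0,0],[-0.025,-0.019,0,0,0],[-0.025,-0.019,0,0,0],[-0.025,-0.019,0,0,0],[-0.025,-0.019,0,0,0],[-0.025,-0.019,0,0,0],[-0.025,-0.019,0,0,0],[-0.025,-0.019,0,0,0]],
], force=20)

```text
time: 1.47
eef_pos: [0.3184, 0.4599, 0.2315]
orientation: [0.0, 0.119, 0.993, 0.0]
force: [0.6, -0.1, -0.0]
gripper_width: 0.0
```

Request:
play_rows([
  [[-0.025,-0.019,0,0,0],[-0.025,-0.019,0,0,0],[-0.025,-0.019,0,0,0],[-0.025,-0.019,0,0,0],[-0.025,-0.019,0,0,0],[-0.025,-0.019,0,0,0],[-0.025,-0.019,0,0,0],[0,0,0,0,0]],
])

```text
time: 2.13
eef_pos: [0.4606, 0.2845, 0.2317]
orientation: [0.002, 0.123, 0.992, -0.001]
force: [-0.0, -1.0, -0.8]
gripper_width: 0.0
```

Request:
play_rows([
  [[0,0,0,0,0]],
])

```text
time: 2.22
eef_pos: [0.4576, 0.2889, 0.2314]
orientation: [0.0, 0.121, 0.993, -0.0]
force: [-0.4, 0.8, 0.1]
gripper_width: -0.0001
```

Request:
play_rows([
  [[-0.0135,-0.012,0,0,0],[-0.014,-0.012,0,0,0],[0,0,0.035,0,0],[0,0,0.035,0,0],[0,0,0.035,0,0],[0,0,0.025,0,0],[0,0,0.01,0,0],[0,0,0,0,0]],
])

```text
time: 2.88
eef_pos: [0.4756, 0.2614, 0.0893]
orientation: [-0.002, 0.118, 0.993, -0.001]
force: [-0.0, -0.2, -0.1]
gripper_width: 0.0001
```

```bash
python3 - <<'E'
from h import *
s=ctrl.get_state();print(s["eef_pos"],s["force"],s["orientation"])
a=imaging.capture("scene");b=imaging.capture("top")
for n in("scene","top"): print(n,proj(n,s["eef_pos"]),proj(n,[.4785,.259,.056]))
a=cv2.resize(a[130:230,260:390],None,fx=4,fy=4,interpolation=cv2.INTER_CUBIC)
cv2.imwrite("pics/p1.png",a[:,:,::-1])
cv2.imwrite("pics/p1t.png",cv2.resize(b[150:260,150:270],None,fx=4,fy=4)[:,:,::-1])
E
```

```text
[0.47559354 0.26139116 0.08932534] [-0.04767366 -0.20771142 -0.06509089] [-0.00176989  0.11778364  0.9930371  -0.00109617]
scene [321.93820176 177.49863569] [321.89585008 188.98387345]
top [202.78589512 212.88208   ] [205.38887028 213.1086028 ]
```

View pics/p1.png

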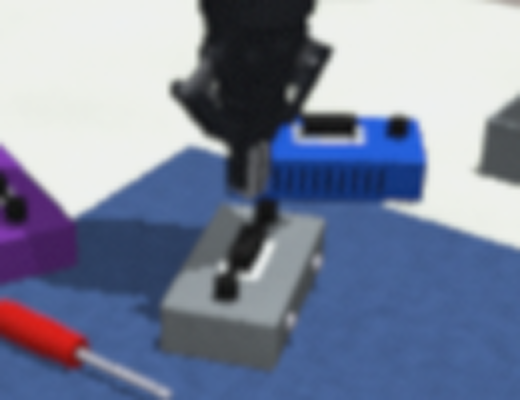

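View pics/p1t.png

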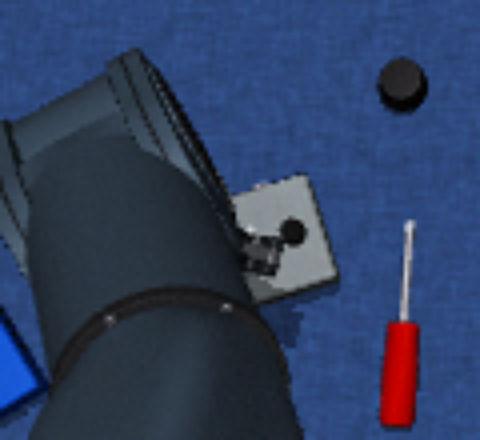

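Request:
play_rows([
  [[-0.003,-0.003,0.007,0,0],[0,0,0.01,0,0],[0,0,0.008,0,0],[0,0,0.002,0,0],[0,0,0,0,0],[0,0,0,0,0]],
])

```text
time: 3.48
eef_pos: [0.4795, 0.2573, 0.0642]
orientation: [-0.0, 0.119, 0.993, -0.0]
force: [0.3, -0.1, -0.8]
gripper_width: 0.0002
```

Request:
play_rows([
  [[0,0,0.002,0,0],[0,0,0.002,0,0],[0,0,0.002,0,0],[0,0,0.002,0,0],[0,0,0,0,0],[0,0,0,0,0]],
])

```text
time: 3.98
eef_pos: [0.4795, 0.2572, 0.0562]
orientation: [-0.0, 0.119, 0.993, -0.0]
force: [-0.7, 0.8, -0.8]
gripper_width: -0.0003
```

Request:
play_rows([
  [[0,0,0.001,0,0],[0,0,0.001,0,0],[0,0,0.001,0,0],[0,0,0.001,0,0],[0,0,0.001,0,0],[0,0,0.001,0,0],[0,0,0,0,0]],
])

```text
time: 4.57
eef_pos: [0.4797, 0.2573, 0.0502]
orientation: [0.0, 0.119, 0.993, 0.0]
force: [-0.3, -0.7, 2.4]
gripper_width: -0.0003
```

Request:
play_rows([
  [[0,0,0,0,0]],
])

```text
time: 4.65
eef_pos: [0.4796, 0.2573, 0.0503]
orientation: [0.0, 0.119, 0.993, -0.0]
force: [-0.5, -0.3, 3.2]
gripper_width: 0.0001
```

Sliding as expected. Now 3.5 mm more, then finely.

Request:
play_rows([
  [[0,0,0.001,0,0],[0,0,0.001,0,0],[0,0,0.001,0,0],[0,0,0.0005,0,0],[0,0,0,0,0]],
])

```text
time: 5.07
eef_pos: [0.4796, 0.2572, 0.0467]
orientation: [0.0, 0.119, 0.993, -0.0]
force: [-0.3, -0.2, 5.0]
gripper_width: -0.0003
```

Request:
play_rows([
  [[0,0,0,0,0]],
])

```text
time: 5.15
eef_pos: [0.4797, 0.2573, 0.0468]
orientation: [0.0, 0.119, 0.993, 0.0]
force: [0.3, -0.3, 3.5]
gripper_width: -0.0002
```

Request:
play_rows([
  [[0,0,0.0006,0,0],[0,0,0.0005,0,0],[0,0,0,0,0]],
])

```text
time: 5.4
eef_pos: [0.4796, 0.2573, 0.0457]
orientation: [0.0, 0.119, 0.993, 0.0]
force: [0.1, -0.7, 6.1]
gripper_width: -0.0001
```

Request:
play_rows([
  [[0,0,0,0,0]],
])

```text
time: 5.48
eef_pos: [0.4797, 0.2573, 0.0458]
orientation: [0.0, 0.119, 0.993, 0.0]
force: [-1.3, -1.7, 5.4]
gripper_width: -0.0002
```

Request:
play_rows([
  [[0,0,0,0,0]],
])

```text
time: 5.57
eef_pos: [0.4797, 0.2573, 0.0458]
orientation: [0.0, 0.119, 0.993, 0.0]
force: [-0.3, 0.2, 5.1]
gripper_width: -0.0004
```

Request:
play_rows([
  [[0,0,-0.005,0,0],[0,0,-0.015,0,0],[0,0,-0.03,0,0],[0,0,-0.03,0,0],[0,0,-0.025,0,0],[-0.005,-0.028,0,0,0],[-0.005,-0.028,0,0,0],[-0.005,-0.028,0,0,0]],
])

```text
time: 6.23
eef_pos: [0.474, 0.1714, 0.1512]
orientation: [0.0, 0.118, 0.993, 0.0]
force: [1.6, -1.1, 0.5]
gripper_width: -0.0002
```

Request:
play_rows([
  [[-0.005,-0.028,0,0,0],[-0.005,-0.028,0,0,0],[-0.006,-0.028,0,0,0],[-0.006,-0.028,0,0,0],[-0.006,-0.028,0,0,0],[-0.006,-0.028,0,0,0],[-0.006,-0.028,0,0,0],[-0.006,-0.028,0,0,0]],
])

```text
time: 6.9
eef_pos: [0.4658, -0.0577, 0.1508]
orientation: [-0.0, 0.119, 0.993, -0.0]
force: [0.2, 0.8, 0.2]
gripper_width: 0.0002
```

Request:
play_rows([
  [[-0.005,-0.028,0,0,0],[-0.005,-0.028,0,0,0],[-0.006,-0.028,0,0,0],[-0.006,-0.028,0,0,0],[-0.006,-0.028,0,0,0],[-0.006,-0.028,0,0,0],[0,0,0,0,0],[0,0,0,0,0]],
])

```text
time: 7.57
eef_pos: [0.459, -0.2293, 0.1506]
orientation: [-0.0, 0.12, 0.993, -0.0]
force: [0.4, 0.8, -0.3]
gripper_width: -0.0004
```

```bash
python3 - <<'E'
from h import *
s=ctrl.get_state();print(s["eef_pos"],s["force"],s["orientation"],s["q"])
a=imaging.capture("scene");b=imaging.capture("top")
cv2.imwrite("pics/p2.png",cv2.resize(a,(800,600))[:,:,::-1])
cv2.imwrite("pics/p2b.png",np.hstack([cv2.resize(cv2.imread("pics/scene0.png")[170:225,290:350],None,fx=6,fy=6),cv2.resize(a[170:225,290:350,::-1],None,fx=6,fy=6)]))
E
```

```text
[ 0.45904283 -0.22929417  0.15057556] [ 0.3523472   0.81714955 -0.32926144] [-3.10764757e-04  1.20351630e-01  9.92731264e-01 -1.58515447e-04] [ 0.29387792  0.43617248  0.11023016  1.96815173 -0.06818229  0.74126691
  1.77371959]
```

View pics/p2.png

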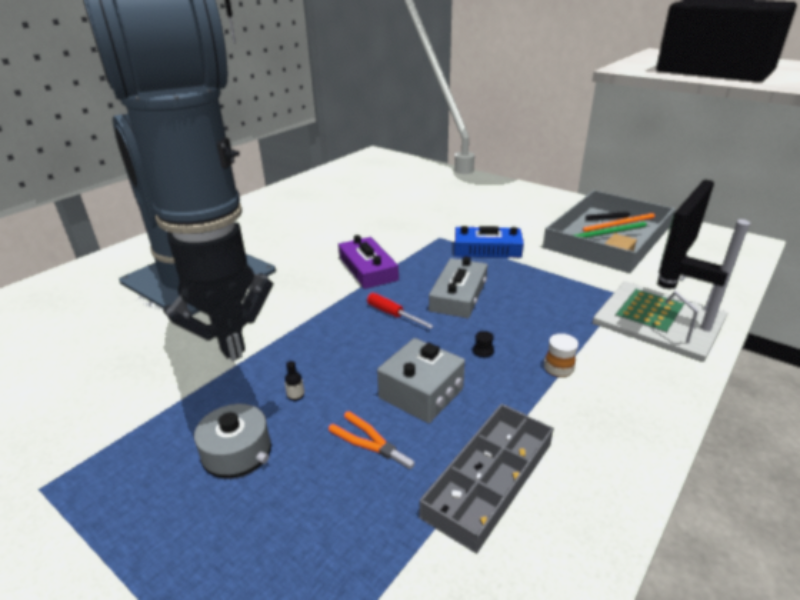

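View pics/p2b.png

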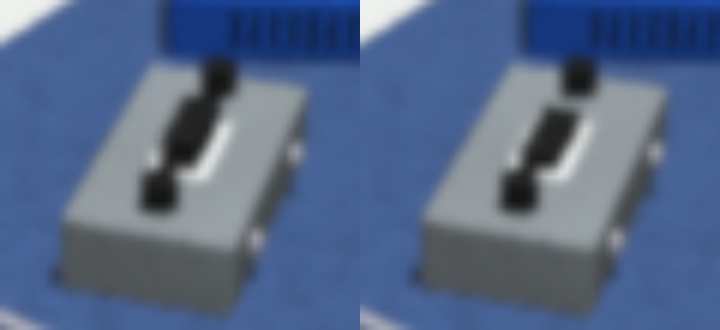

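Request:
play_rows([
  [[-0.0015,-0.015,0,0,0],[-0.0015,-0.014,0.01,0,0],[0,0,0.025,0,0],[0,0,0.025,0,0],[0,0,0.015,0,0],[0,0,0.004,0,0],[0,0,0,0,0],[0,0,0,0,0]],
])

```text
time: 8.33
eef_pos: [0.4563, -0.2559, 0.0723]
orientation: [0.0, 0.118, 0.993, 0.0]
force: [-0.2, -0.5, 0.8]
gripper_width: 0.0
```

```bash
python3 - <<'E'
from h import *
s=ctrl.get_state();print(s["eef_pos"],s["force"])
a=imaging.capture("scene");print(proj("scene",s["eef_pos"]))
cv2.imwrite("pics/p3.png",cv2.resize(a[240:350,110:230],None,fx=5,fy=5,interpolation=cv2.INTER_CUBIC)[:,:,::-1])
E
```

```text
[ 0.45634206 -0.25594105  0.07227327] [-0.16272369 -0.52332138  0.77497293]
[160.27440619 289.12388091]
```

View pics/p3.png

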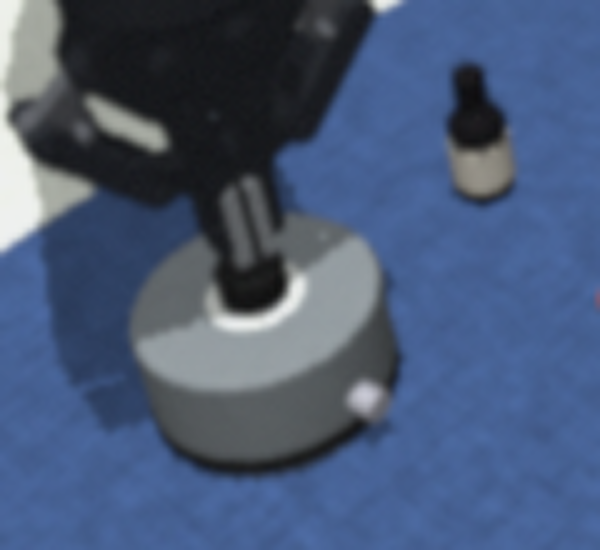

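Request:
play_rows([
  [[0,-0.001,0.002,0,0],[0,-0.001,0.002,0,0],[0,0,0.002,0,0],[0,0,0.0015,0,0],[0,0,0.0015,0,0],[0,0,0.0015,0,0],[0,0,0.0015,0,0],[0,0,0,0,0]],
])

```text
time: 9.05
eef_pos: [0.4556, -0.2588, 0.0596]
orientation: [0.0, 0.119, 0.993, -0.0]
force: [-0.3, -2.3, 2.1]
gripper_width: -0.0
```

Request:
play_rows([
  [[0,0,0,0,0]],
])

```text
time: 9.13
eef_pos: [0.4556, -0.2588, 0.0597]
orientation: [0.0, 0.119, 0.993, -0.0]
force: [1.3, -1.5, 2.1]
gripper_width: -0.0001
```

Request:
play_rows([
  [[0,0,0.001,0,0],[0,0,0.001,0,0],[0,0,0.001,0,0],[0,0,0,0,0]],
])

```text
time: 9.47
eef_pos: [0.4556, -0.2588, 0.0567]
orientation: [0.0, 0.119, 0.993, -0.0]
force: [1.5, -2.4, 5.0]
gripper_width: -0.0003
```

Request:
play_rows([
  [[0,0,0,0,0]],
])

```text
time: 9.55
eef_pos: [0.4556, -0.2588, 0.0568]
orientation: [0.0, 0.119, 0.993, -0.0]
force: [0.8, -2.3, 4.6]
gripper_width: 0.0001
```

Request:
play_rows([
  [[0,0,0.0005,0,0],[0,0,0.0005,0,0],[0,0,0,0,0]],
])

```text
time: 9.8
eef_pos: [0.4556, -0.2588, 0.0558]
orientation: [0.0, 0.119, 0.993, -0.0]
force: [-0.0, -2.4, 5.6]
gripper_width: 0.0001
```

Request:
play_rows([
  [[0,0,0,0,0]],
])

```text
time: 9.88
eef_pos: [0.4556, -0.2588, 0.0558]
orientation: [0.0, 0.119, 0.993, -0.0]
force: [0.2, -2.8, 6.4]
gripper_width: 0.0001
```

Request:
play_rows([
  [[0,0,-0.005,0,0],[0,0,-0.015,0,0],[0,0,-0.03,0,0],[0,0,-0.03,0,0],[0,0,-0.015,0,0],[0,0,0,0,0],[-0.0065,0.025,0,0,0],[-0.0065,0.03,0,0,0]],
])

```text
time: 10.55
eef_pos: [0.4796, -0.2091, 0.1504]
orientation: [-0.001, 0.121, 0.993, -0.0]
force: [0.6, 1.3, -0.4]
gripper_width: -0.0002
```

Request:
play_rows([
  [[-0.006,0.03,0,0,0],[-0.006,0.03,0,0,0],[-0.006,0.03,0,0,0],[-0.006,0.03,0,0,0],[-0.006,0.03,0,0,0],[-0.006,0.03,0,0,0],[-0.006,0.025,0,0,0],[-0.006,0.025,0,0,0]],
])

```text
time: 11.22
eef_pos: [0.581, 0.0062, 0.1495]
orientation: [-0.002, 0.118, 0.993, -0.0]
force: [0.2, -0.5, 0.3]
gripper_width: 0.0002
```

Request:
play_rows([
  [[0,0,0,0,0],[0,0,0,0,0]],
])

```text
time: 11.38
eef_pos: [0.581, 0.0063, 0.1494]
orientation: [-0.001, 0.117, 0.993, 0.0]
force: [-1.2, -0.6, -0.4]
gripper_width: -0.0001
```

```bash
python3 - <<'E'
from h import *
s=ctrl.get_state();print(s["eef_pos"],s["force"],s["orientation"])
a=imaging.capture("scene")
sl=np.s_[265:345,120:200]
cv2.imwrite("pics/p4.png",np.hstack([cv2.resize(cv2.imread("pics/scene0.png")[sl],None,fx=5,fy=5),cv2.resize(a[sl][:,:,::-1],None,fx=5,fy=5)]))
d=s["eef_pos"]; t=np.array([.5862,.0095])-d[:2]
w,x,y,z=s["orientation"]; X=np.array([2*x*x-1,2*x*y]);Y=np.array([2*x*y,2*y*y-1]);print(t@X,t@Y)
E
```

```text
[0.58101352 0.00630457 0.14936216] [-1.21928116 -0.57604626 -0.39605591] [-1.46368006e-03  1.16819713e-01  9.93152047e-01  1.55848643e-04]
-0.004303454993630969 0.004311665421240571
```

View pics/p4.png

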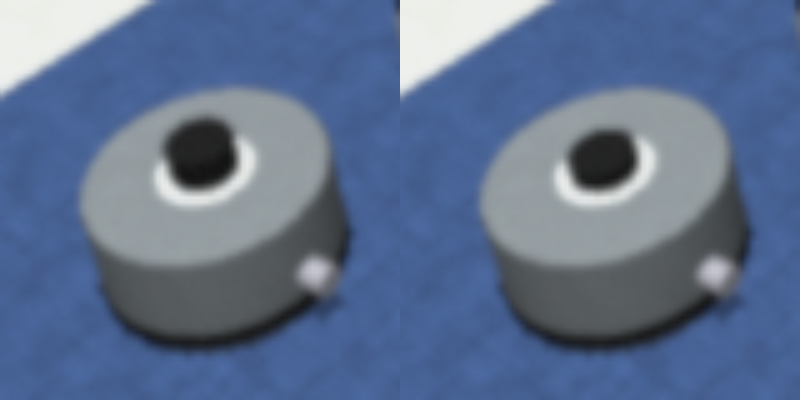

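Lamp key is down and the puck has not moved. Next the square key: descend to about z 0.082.

Request:
play_rows([
  [[-0.0045,0.0045,0,0,0],[0,0,0.015,0,0],[0,0,0.02,0,0],[0,0,0.02,0,0],[0,0,0.01,0,0],[0,0,0.002,0,0],[0,0,0,0,0],[0,0,0,0,0]],
])

```text
time: 12.1
eef_pos: [0.5877, 0.007, 0.0844]
orientation: [0.0, 0.119, 0.993, 0.0]
force: [-0.4, 0.1, 0.4]
gripper_width: -0.0002
```

```bash
python3 - <<'E'
from h import *
s=ctrl.get_state();print(s["eef_pos"],s["force"])
a=imaging.capture("scene");print(proj("scene",s["eef_pos"]))
cv2.imwrite("pics/p5.png",cv2.resize(a[190:300,245:365],None,fx=5,fy=5,interpolation=cv2.INTER_CUBIC)[:,:,::-1])
E
```

```text
[0.58770464 0.00697878 0.08442754] [-0.3671007   0.05622646  0.35797524]
[300.76235669 240.05870187]
```

View pics/p5.png

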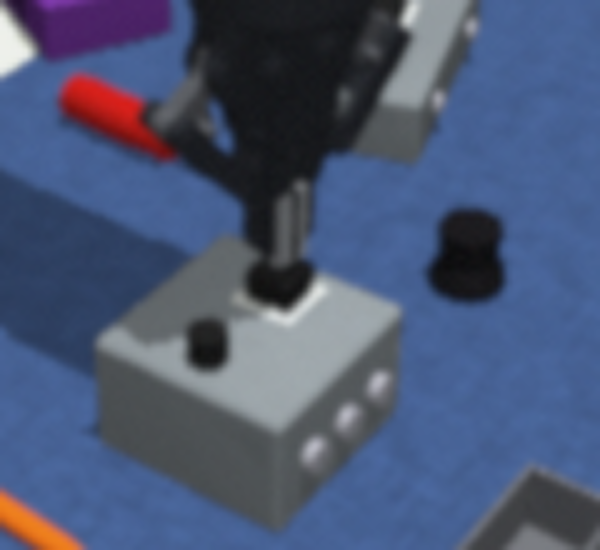

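Request:
play_rows([
  [[0.001,0.002,0.003,0,0],[0,0,0.003,0,0],[0,0,0.002,0,0],[0,0,0.0015,0,0],[0,0,0.0015,0,0],[0,0,0.0015,0,0],[0,0,0.0015,0,0],[0,0,0,0,0]],
])

```text
time: 12.82
eef_pos: [0.5868, 0.0098, 0.0695]
orientation: [0.0, 0.119, 0.993, 0.0]
force: [-0.5, 1.6, 2.3]
gripper_width: 0.0002
```

Request:
play_rows([
  [[0,0,0,0,0]],
])

```text
time: 12.9
eef_pos: [0.5868, 0.0098, 0.0697]
orientation: [0.0, 0.119, 0.993, 0.0]
force: [-0.2, 2.0, 2.3]
gripper_width: -0.0001
```

Request:
play_rows([
  [[0,0,0.001,0,0],[0,0,0.001,0,0],[0,0,0.001,0,0],[0,0,0,0,0]],
])

```text
time: 13.23
eef_pos: [0.5869, 0.0098, 0.0666]
orientation: [0.0, 0.119, 0.993, 0.0]
force: [-0.4, 2.8, 4.9]
gripper_width: 0.0003
```

Request:
play_rows([
  [[0,0,0,0,0]],
])

```text
time: 13.32
eef_pos: [0.5868, 0.0097, 0.0668]
orientation: [0.0, 0.119, 0.993, 0.0]
force: [0.3, 3.1, 3.4]
gripper_width: 0.0003
```

Request:
play_rows([
  [[0,0,0.0005,0,0],[0,0,0.0005,0,0],[0,0,0,0,0]],
])

```text
time: 13.57
eef_pos: [0.5868, 0.0097, 0.0658]
orientation: [0.0, 0.119, 0.993, 0.0]
force: [-0.6, 2.2, 5.7]
gripper_width: -0.0004
```

Request:
play_rows([
  [[0,0,0,0,0]],
])

```text
time: 13.65
eef_pos: [0.5869, 0.0097, 0.0658]
orientation: [0.0, 0.119, 0.993, 0.0]
force: [-0.6, 3.2, 5.2]
gripper_width: -0.0003
```

Request:
play_rows([
  [[0,0,0,0,0]],
])

```text
time: 13.73
eef_pos: [0.5869, 0.0098, 0.0658]
orientation: [0.0, 0.119, 0.993, 0.0]
force: [-1.4, 3.6, 6.7]
gripper_width: -0.0003
```

Request:
play_rows([
  [[0,0,-0.005,0,0],[0,0,-0.015,0,0],[0,0,-0.03,0,0],[0,0,-0.035,0,0],[0,0,-0.035,0,0],[0,0,-0.035,0,0],[0.02,0,-0.01,0,0],[0.025,0,0,0,0]],
])

```text
time: 14.4
eef_pos: [0.545, 0.0189, 0.2338]
orientation: [0.003, 0.12, 0.993, 0.0]
force: [-0.4, 0.8, -0.6]
gripper_width: -0.0002
```

Request:
play_rows([
  [[0.02,0,0,0,0],[0.02,0,0,0,0],[0.01,0,0,0,0],[0,0,0,0,0],[0,0,0,0,0]],
])

```text
time: 14.82
eef_pos: [0.4949, 0.0316, 0.231]
orientation: [0.0, 0.119, 0.993, -0.0]
force: [-0.6, 0.1, 0.3]
gripper_width: -0.0001
```

```bash
python3 - <<'E'
from h import *
s=ctrl.get_state();print(s["eef_pos"],s["force"],s["time"])
a=imaging.capture("scene")[:,:,::-1];o=cv2.imread("pics/scene0.png")
sl=np.s_[230:300,255:335]
cv2.imwrite("pics/p6.png",np.hstack([cv2.resize(o[sl],None,fx=5,fy=5),cv2.resize(a[sl],None,fx=5,fy=5)]))
cv2.imwrite("pics/p6f.png",a)
cv2.imwrite("pics/p6d.png",cv2.convertScaleAbs(cv2.absdiff(o,np.ascontiguousarray(a)),alpha=2))
E
```

```text
[0.49485869 0.03158634 0.23097213] [-0.58647874  0.10383209  0.34398989] 14.8167
```

View pics/p6.png

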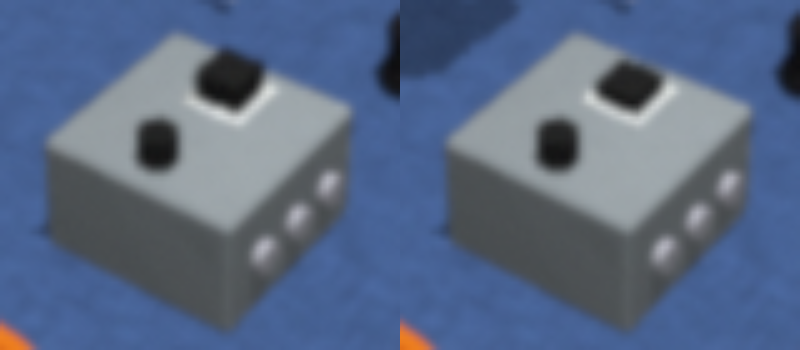

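View pics/p6f.png

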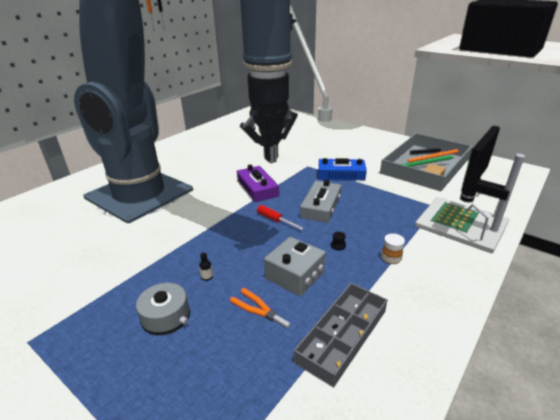

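View pics/p6d.png

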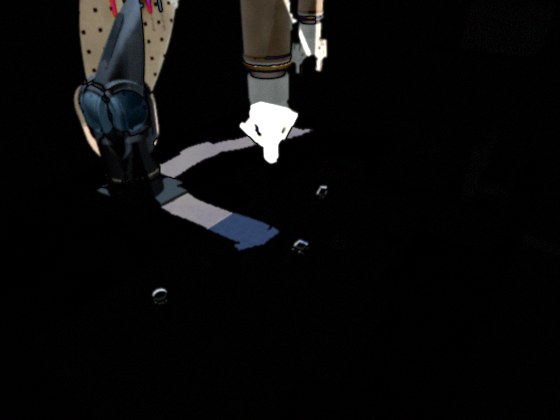

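The difference picture shows changes only at the three keys, around (322,191), (160,295) and (300,246), apart from the arm and its shadow. All three are down, and nothing else has moved.

```bash
python3 -c "
from workcell import ctrl
print(ctrl.job_done())"
```

```text
the job is handed in; nothing more can be done
None
```

I pressed the three keys in the order asked, with the fingers shut: the bar key on the grey mains box, then the lamp control's round key, then the camera box's square key. The job was handed in at about 14.9 s.

- **Press forces:** noisy single readings at the end of each press averaged about 5.5 N (bar), 6 N (round) and 5.9 N (square). The tip ended about 10 mm below each key's up height, which fits the full 6 mm of travel plus the cap squash.
- **Sideways force:** the last two presses also showed 2–3 N sideways on the tool. The lamp control and the camera box did not visibly move.
- **Last pictures:** before-and-after views show all three keys staying down and the small round keys still up. A difference picture against the start shows changes only at those keys, apart from the arm and its shadow.
- **Disagreement between cameras:** the two cameras differed by 3–6 mm in y for the keys. I leaned towards the scene camera, because the fingertip showed within about 1 pixel of where it predicted.

No check failed.

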